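# Hang the dip basket and index it down into the tank

## Task

Hang the steel basket of stir bars upright by its bail on the dip stand's hook and let go of it. Then pull out the black lock knob, slide the carriage down to the next hole so that the basket hangs inside the empty tank, and let the pin go fully home. Finish still holding the knob, with the basket hanging still and free of the tank; leave the flask, small red-capped bottle and petri dish where they stand.

Things in the scene. Friction and masses are not known exactly. Their poses are not given: they have to be found in the camera images.
- basket: Steel wire basket, 80 (its x) x 72 (its y) x 40 mm high, 0.2 kg, stir bars fixed inside. Origin: centre of underside, z up. Stiff upright bail of 5 mm wire in its x-z plane: two vertical legs at x = -20 and +20 mm (45 mm over the outsides) from z = 64 to 110 mm, then an arch with its peak at x = 0; below 64 mm it spreads to the rim. Grip it across the outsides of the legs: the arch stays free.
- dip_stand: Fixed dip stand. Origin: foot of the column axis, on the worktop; -x is the knob side, +y runs along the hook arm to the tank, z up. Grey base plate 170 x 290 x 10 mm; 25 mm square column, top at z = 273 mm, with three index holes in its -x face at z = 235, 175 and 115 mm.
- tank: White open empty tank fixed on the stand, 146 (x) x 134 (y) mm outside, 6 mm walls, inner floor 18 mm and rim 90 mm above the worktop. It is centred 150 mm along the stand's +y from the column axis, under the hook seat; this body's own origin and axes are those of dip_stand.
- carriage (a joint): Height of the blue carriage (50 x 50 x 56 mm block on the column, bears hook arm and plunger), m, positive down: 0 with the pin in the upper hole (start), 0.060 in the next hole, 0.120 in the lowest. A seated pin has 1.5 mm play up and down. Guides rub with 7 N: it stays up when unlocked.
- plunger (a joint): Pull-out of the spring lock plunger, m, along the stand's -x: 0 with the pin fully home in a hole, 0.014 fully out; the pin clears the column face at 0.010. Spring 5 N at 0, 8.5 N fully out, pushing the pin home. Between holes a released pin rides on the face at about 0.010 and snaps in at a hole.
- hook_seat (a point): On the carriage: top of the 8 mm hook rod in its lowest dip, where the bail's peak rests; 150 mm along the stand's +y from the column axis, 235 mm above the worktop at carriage 0. Axes as the stand. The rod runs along y; its upturned tip is 31 mm further out (+y) and 22 mm higher; towards the column it rises 12 mm. Hang the basket with its x along the stand's x, either way round.
- knob (a point): Middle of the black lock knob's grip: 25 mm diameter, 28 mm long, axis along the stand's x, 29 mm flange at its front end; 56 mm in front (-x) of the column axis with the pin home, 235 mm above the worktop at carriage 0. Axes as the stand. It moves with carriage and plunger; free on both y sides, above and below.
- erlenmeyer: Bystander: conical flask, 68 x 68 x 113 mm; origin at the centre of its underside.
- bottle_100: Bystander: small reagent bottle with red cap, 56 x 56 x 109 mm; origin at the centre of its underside.
- petri_1: Bystander: petri dish with lid, 61 x 61 x 15 mm; origin at the centre of its underside.
- bail_top (a point): Peak of the basket's bail (wire centre), 130 mm above the basket's origin.
Mind the look-alikes: they are no part of the job. What is shaped like the basket but yellow is not meant.

How it is judged:
By the outcome, as a careful person would: the job done as asked, in the order asked, and still so for the second after the job is handed in, while the arm keeps its last pose, push and grip.
It also fails if it takes over 66 s, if anything falls off the work surface, if the arm or the gripper's body presses on something with over 40 N, if the wrist force passes 120 N, or if a joint passes its speed limit or range.

## Robot

A 6-joint arm with a two-finger parallel gripper is mounted at the origin on a cart in front of the work surface, level with it; the furniture and walls round the work are solid. World frame = base frame: x ahead of the robot, y to its left, z up, the work surface at z = 0. Lengths are in mm, angles in degrees, forces in N, time in s.
With the tool pointing down it reaches from about 300 to 850 mm from the base axis. Payload 4.2 kg.
Tool frame: the origin (TCP) lies at the centre of the arm's flange, where the gripper is bolted on; the fingertips stand 191 mm ahead of it and the grasp point (between the pads) lies 172 mm ahead of it; y points along the fingers, x is the direction in which the jaws open and shut, and the axes are right-handed (so a half turn about y gives the same grasp; the last joint's range is limited). The gripper opens to 91 mm and grips with 3 to 60 N. Pads are 32 mm wide; open, the fingers measure 118 mm over their backs; the gripper's body (76 mm by 178 mm) begins 60 mm behind the grasp point.
Start: joints at [74.37, 18.312, 89.639, -0, 72.044, -1.146], TCP at [143.813, 556.723, 404.776] pointing down, gripper open.
Joint ranges: [-177.97, 177.97], [-48.28, 115.42], [12.27, 149.76], [-77.06, 257.06], [2.81, 150.46], [-146.56, 146.56]. Speed limits (degrees/s): [147.25, 147.25, 180, 180, 180, 180].

## Interface

Orientations are given as [roll, pitch, yaw] about the fixed x, y, z axes, in that order (R = Rz(yaw) Ry(pitch) Rx(roll)).
In Python, from workcell import env gives the robot as it stands.
- The arm moves only by the tool carry_out, never from a script. Its argument "increments" is a list of rows, each a list of 3 entries, a list of its own where there are three numbers: the turn, a rotation vector about the tool's x, y, z in rad, then the shift along the tool's x, y, z in mm, then the closure, from 0 (fully open) to 1 (shut). In form: [[[wx, wy, wz], [dx, dy, dz], claw], ...]. A call has 1 to 10 rows; each row is the pose to reach, as a shift and turn from the pose commanded when the call began, along the tool's axes at that moment; what a row does not reach only later rows make up. A row lasts 1/12 s, in which the tool goes at most 41.7 mm and 7.16 degrees, less where a joint would pass 70% of its speed; a pose out of reach is approached as far as the arm can. A call with a gripper value outside its range is refused whole. The fingers move at their own pace and stop on an object; "force" is the grip in N (left out, the last holds). Time passes only in rows, so rows that repeat a pose let the fingers close. It gives the time, the measured TCP pose, the force and the opening at its end, in the units of the state.
- env.state(): the state, without advancing time (a new reading comes with each control period).
- env.grab_frame(name): name is "scene" or "top" or "wrist"; returns a dict with "frame" (420x560x3 uint8, blue, green, red), "z_map" (420x560 float32, mm along the optical axis (not along the pixel's ray), 0 where there is no reading), "camera_matrix" (3x3 intrinsics, pixels), "rvec" (rotation vector, rad) and "tvec" (3), from world to camera coordinates, as OpenCV has them; the wrist camera has in their place "hand_eye" (4x4, takes a point from camera to tool coordinates, whose origin is the TCP and whose axes are the tool frame's). Camera axes: x right, y down, z forward; pixel columns grow to the right and rows downward; lengths in mm; the calibration is good to about 2 mm. The wrist camera is an equidistant fisheye: a pixel r from the principal point sees the ray r / f radians off the axis. A picture is of the moment at which its call begins: read the wrist's pose just before it.
- env.job_done(): hands the job in, once; it reports no verdict.
The state is a dict: "time_s": time; "qpos": joint angles; "qvel": joint speeds; "effort": joint torques, N m; "ee_pos": TCP position; "ee_rot": TCP orientation; "force": force on the tool from outside, world axes, zero at the start; "torque": the same for the moment, N m; "gripper_width": finger opening in mm.
Only numpy, scipy, OpenCV 4.12 (cv2) and the standard library are available. Lean on these libraries where they do the work, as an engineer would, in place of code of your own. Each camera call takes 0.05 s, during which the arm holds its last target. There are 200 camera calls.

## Working session

There is one attempt and no reset: what is moved stays moved. The work goes in short steps, Python scripts to look and compute and a tool call to move; the robot and the scene stay as the last step left them, time stands still between calls to the robot, and variables do not carry over. Pictures are saved under pics/ and viewed, about 8 in all and at most 12, crops included, and the job is handed in when it is done.

Besides the shell and the picture viewer there is one more tool, called after "Call:" by a JSON object that holds its "method" and its "body". carry_out: Moves the arm, as the interface text tells. Its arguments: {"type":"object","properties":{"increments":{"type":"array","items":{"type":"array"}},"force":{"type":"number"}},"required":["increments"]}

```bash
mkdir -p pics; ls; cat > h.py <<'E'
import numpy as np, cv2
from workcell import env
from scipy.spatial.transform import Rotation as Ro
def grab(n):
    s=env.state(); f=env.grab_frame(n); f['s']=s; return f
def cloud(f):
    """world points for each pixel (scene/top)"""
    K=np.array(f['camera_matrix']); z=f['z_map']; h,w=z.shape
    u,v=np.meshgrid(np.arange(w),np.arange(h))
    P=np.stack([(u-K[0,2])/K[0,0]*z,(v-K[1,2])/K[1,1]*z,z],-1)
    R=cv2.Rodrigues(np.array(f['rvec'],float))[0]; t=np.array(f['tvec'],float).ravel()
    P=(P-t)@R; P[z<=0]=np.nan; return P
E
python3 - <<'E'
from h import *
print(env.state())
for n in ('scene','top'):
    f=grab(n); cv2.imwrite(f'pics/{n}0.png',f['frame']); np.savez(f'{n}0.npz',P=cloud(f),im=f['frame'],K=f['camera_matrix'],rvec=f['rvec'],tvec=f['tvec'])
    R=cv2.Rodrigues(np.array(f['rvec'],float))[0];print(n,-R.T@np.array(f['tvec'],float).ravel(),f['camera_matrix'][0])
a=np.vstack([cv2.imread('pics/scene0.png'),cv2.imread('pics/top0.png')])
E
```

```text
pics
{'time_s': 0.0, 'qpos': array([ 7.43693677e+01,  1.83509473e+01,  8.97081432e+01, -1.12567262e-03,
        7.20438837e+01, -1.14675129e+00]), 'qvel': array([ 0.01083825, -0.0259312 ,  0.07633796, -0.022171  , -0.07764687,
        0.03006808]), 'effort': array([ 3.72661947e-03, -4.12470961e+01, -2.31975496e+01,  7.30936881e-02,
        4.56154312e-02, -1.23239406e-04]), 'ee_pos': array([143.77349378, 556.54983232, 403.91516671]), 'ee_rot': array([-89.99900916,   0.10297494,  75.5164679 ]), 'force': array([ 0.24987216, -0.06579432,  0.4272818 ]), 'torque': array([ 0.03547404, -0.02915601, -0.00897741]), 'gripper_width': 91.28156947518805}
scene [-180.87895939 -895.00867709 1070.87154328] [443.76221399   0.         278.40342954]
top [ 377.33858082   32.40011457 1360.94836235] [453.05186231   0.         278.92111469]
```

View pics/scene0.png

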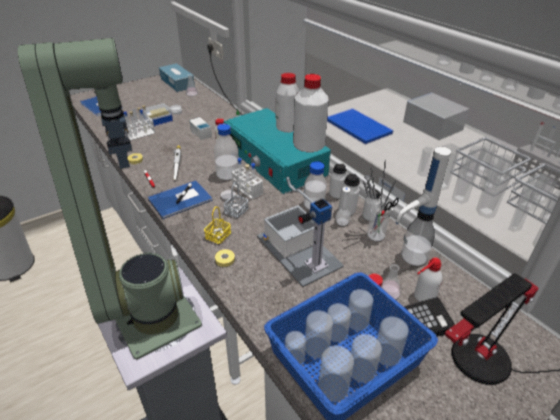

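View pics/top0.png

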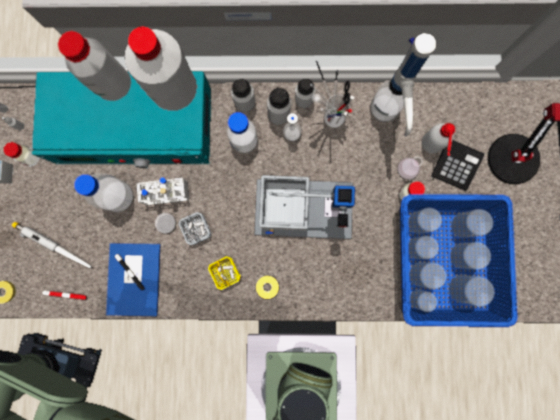

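Top view: image left is +y and image up is +x. The steel basket is at about (195,229), the yellow look-alike at (224,272), the tank at (285,205), the carriage at (343,195) with the knob at (343,220), and the petri dish at (165,223). So the stand's axes are close to the world axes.

```bash
python3 - <<'E'
from h import *
d=np.load('top0.npz'); P=d['P']; im=d['im'].astype(int)
def reg(u0,u1,v0,v1,m): 
    M=np.zeros(P.shape[:2],bool); M[v0:v1,u0:u1]=1; return M&m&np.isfinite(P[...,2])
Z=P[...,2]
def rect(M,n):
    if M.sum()<4: print(n,'few',M.sum());return
    p=P[M]; r=cv2.minAreaRect(p[:,:2].astype(np.float32)); print(n,M.sum(),'med',np.median(p,0).round(1),'rect',np.round(r[0],1),np.round(r[1],1),round(r[2],1),'z',np.percentile(p[:,2],[5,95]).round())
rect(reg(250,325,168,245,(Z>82)&(Z<98)),'tankrim')
b=(im[...,0]-im[...,2]>60)
rect(reg(325,360,180,212,b&(Z>230)),'carriage')
rect(reg(325,360,180,212,(Z>265)),'coltop')
rect(reg(330,360,205,240,(im.sum(-1)<130)&(Z>200)),'knob')
rect(reg(310,360,170,245,(Z>6)&(Z<16)),'base')
rect(reg(175,214,205,252,(Z>25)&(Z<60)),'basket rim')
rect(reg(170,225,200,260,(Z>70)),'bail')
rect(reg(170,225,200,260,(Z>100)),'bailtop')
for n,(u0,u1,v0,v1,z) in dict(petri=(150,180,210,240,8)).items(): rect(reg(u0,u1,v0,v1,Z>z),n)
c=d['im']; c1=cv2.resize(c[165:290,150:250],None,fx=5,fy=5,interpolation=cv2.INTER_CUBIC)
s=np.load('scene0.npz')['im'];c2=cv2.resize(s[150:275,200:260],None,fx=5,fy=5,interpolation=cv2.INTER_CUBIC); 
cv2.imwrite('pics/c1.png',cv2.hconcat([c1[:600],c2[:600]])[:, :800])
E
```

```text
tankrim 585 med [533.8  54.4  89.3] rect [533.6  52.7] [135.8 147.7] 87.8 z [83. 94.]
carriage 238 med [527.2 -95.2 263.2] rect [528.9 -98. ] [47.7 50. ] 0.3 z [259. 267.]
coltop 209 med [526.2 -96.8 270.7] rect [529.4 -97.1] [43.8 44.6] 89.8 z [265. 276.]
knob 108 med [470.1 -93.9 246.5] rect [482.8 -91.1] [56.1 25.1] 13.8 z [241. 252.]
base 1451 med [498.2 -70.   10.7] rect [531.5 -98.6] [147.7 220.2] 89.4 z [ 7. 15.]
basket rim 181 med [456.5 320.4  39.6] rect [460.4 318.1] [81.8 74. ] 24.3 z [27. 53.]
bail 38 med [457.2 315.4 122.5] rect [459.6 316.7] [42.2  4.7] 24.5 z [ 78. 132.]
bailtop 30 med [457.2 315.4 124.8] rect [459.6 316.7] [42.2  4.7] 24.5 z [107. 132.]
petri 334 med [477.6 409.8  15.8] rect [472.7 401.6] [73.4 84.4] 12.5 z [11. 21.]
```

View pics/c1.png

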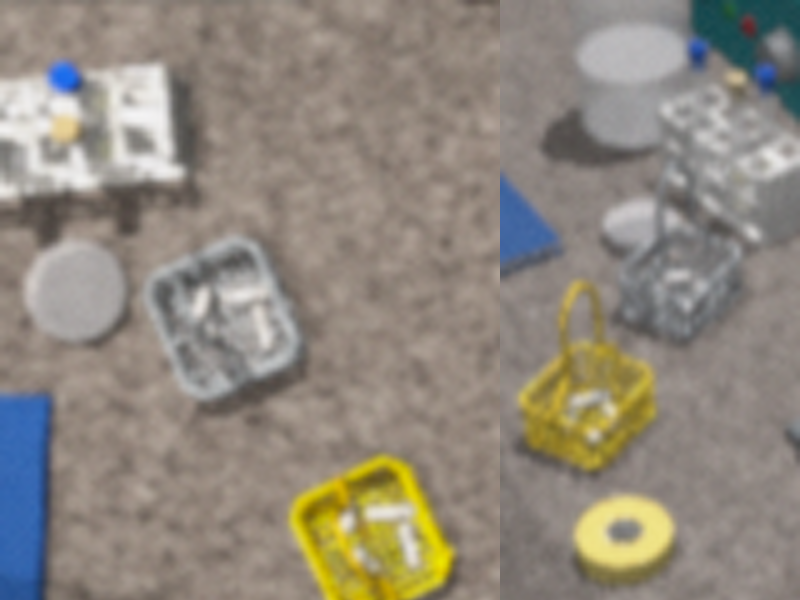

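The basket sits at about (460, 317) with yaw 24.4°. The stand's column is at about (528.5, -98) with yaw about -2°. Next is a small helper to convert a target pose into an increment.

```bash
cat >> h.py <<'E'
def T(yaw,tilt=0):
    """tool down at jaw yaw; tilt leans the gripper body about the jaw axis"""
    return Ro.from_euler('z',yaw,degrees=True)*Ro.from_euler('x',-90+tilt,degrees=True)
def inc(p0,R0,g,R):
    """increment from commanded TCP p0,R0 to grasp point g with R"""
    p=np.array(g,float)-172*R.as_matrix()[:,1]
    return (R0.inv()*R).as_rotvec().round(4),R0.inv().apply(p-p0).round(1),'tcp',p.round(1)
E
python3 - <<'E'
from h import *
p0=np.array([143.813,556.723,404.776])
R0=Ro.from_euler('xyz',env.state()['ee_rot'],degrees=True); print((T(75.516).inv()*R0).magnitude()*57.3)
print(*inc(p0,T(75.516),(460,317,180),T(24.4)))
E
```

```text
0.09199838827429813
[ 0.      0.8921 -0.    ] [-153.    52.8 -366.1] tcp [460. 317. 352.]
```

Call:
{"method": "carry_out", "body": {"increments": [[[0,0.892,0],[-153,52.8,-366],0],[[0,0.892,0],[-153,52.8,-366],0],[[0,0.892,0],[-153,52.8,-366],0],[[0,0.892,0],[-153,52.8,-366],0],[[0,0.892,0],[-153,52.8,-366],0],[[0,0.892,0],[-153,52.8,-366],0],[[0,0.892,0],[-153,52.8,-366],0],[[0,0.892,0],[-153,52.8,-366],0],[[0,0.892,0],[-153,52.8,-366],0],[[0,0.892,0],[-153,52.8,-366],0]]}}

```text
time_s: 0.93
ee_pos: [462.3, 314.5, 351.0]
ee_rot: [-90.1, 0.0, 24.3]
force: [0.3, -0.5, -0.7]
gripper_width: 91.2
```

Call:
{"method": "carry_out", "body": {"increments": [[[0,0,0],[0,0,0],0],[[0,0,0],[0,0,0],0],[[0,0,0],[0,0,0],0],[[0,0,0],[0,0,0],0]]}}

```text
time_s: 1.27
ee_pos: [459.0, 317.8, 352.0]
ee_rot: [-90.0, 0.0, 24.5]
force: [-0.7, 0.4, -0.6]
gripper_width: 91.6
```

```bash
python3 - <<'E'
from h import *
f=grab('wrist'); s=f['s']; print(s['time_s'],s['ee_pos'],s['ee_rot'],s['qpos'].round(1),s['qvel'].round(1)); print(f['hand_eye'],f['camera_matrix'])
cv2.imwrite('pics/w1.png',f['frame']); np.savez('w1.npz',**{k:f[k] for k in('frame','z_map','camera_matrix','hand_eye')},p=s['ee_pos'],r=s['ee_rot'])
E
```

```text
1.2667 [459.02154931 317.76171955 352.02972154] [-8.99763136e+01  1.61975753e-02  2.44832634e+01] [33.5 19.  96.6  0.  64.4  9. ] [ 0.5 -0.2 -0.2 -0.1  0.  -0.2]
[[ 9.99999766e-01 -5.52377040e-04 -4.04305613e-04 -8.96552442e-02]
 [ 2.33797236e-04 -2.79508533e-01  9.60143180e-01  1.93622106e+01]
 [-6.43367916e-04 -9.60143049e-01 -2.79508338e-01  7.99094993e+01]
 [ 0.00000000e+00  0.00000000e+00  0.00000000e+00  1.00000000e+00]] [[325.1922621    0.         274.94832539]
 [  0.         325.1922621  206.9106026 ]
 [  0.           0.           1.        ]]
```

View pics/w1.png

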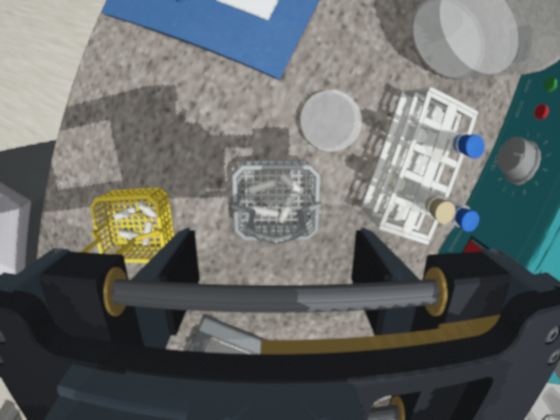

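The wrist view shows the bail centred between the fingers (u about 276) and square to the jaws. I'm descending and gripping.

Call:
{"method": "carry_out", "body": {"increments": [[[0,0,0],[0,25,0],0],[[0,0,0],[0,50,0],0],[[0,0,0],[0,70,0],0],[[0,0,0],[0,82,0],0],[[0,0,0],[0,82,0],0],[[0,0,0],[0,82,0],0],[[0,0,0],[0,82,0],1],[[0,0,0],[0,82,0],1],[[0,0,0],[0,82,0],1],[[0,0,0],[0,82,0],1]], "force": 30}}

```text
time_s: 2.15
ee_pos: [460.0, 317.2, 270.8]
ee_rot: [-90.0, -0.1, 24.4]
force: [-0.6, 0.0, 0.4]
gripper_width: 67.1
```

Call:
{"method": "carry_out", "body": {"increments": [[[0,0,0],[0,0,0],1],[[0,0,0],[0,0,0],1],[[0,0,0],[0,0,0],1],[[0,0,0],[0,0,0],1],[[0,0,0],[0,0,0],1],[[0,0,0],[0,0,0],1]]}}

```text
time_s: 2.65
ee_pos: [460.0, 317.1, 270.1]
ee_rot: [-90.0, -0.0, 24.4]
force: [0.3, -0.6, 0.3]
gripper_width: 44.1
```

Call:
{"method": "carry_out", "body": {"increments": [[[0,0,0],[0,-15,0],1],[[0,0,0],[0,-35,0],1],[[0,0,0],[0,-65,0],1],[[0,0,0],[0,-95,0],1],[[0,0,0],[0,-125,0],1],[[0,0,0],[0,-155,0],1],[[0,0,0],[0,-175,0],1],[[0,0,0],[0,-180,0],1],[[0,0,0],[0,-180,0],1],[[0,0,0],[0,-180,0],1]]}}

```text
time_s: 3.48
ee_pos: [459.6, 316.9, 448.3]
ee_rot: [-90.0, 0.2, 24.4]
force: [0.2, -0.6, -2.6]
gripper_width: 44.3
```

```bash
python3 - <<'E'
from h import *
f=grab('wrist'); cv2.imwrite('pics/w2.png',f['frame']); f=grab('scene');
c=cv2.resize(f['frame'][80:290,190:350],None,fx=2,fy=2); w=cv2.resize(cv2.imread('pics/w2.png'),(460,345)); 
c=cv2.copyMakeBorder(c,0,0,0,0,0); w=cv2.copyMakeBorder(w,0,75,0,0,cv2.BORDER_CONSTANT); cv2.imwrite('pics/m2.png',cv2.hconcat([c,w]))
p0=np.array([459.0+1,317,450.]); # commanded
# pre-hook: 80 mm beyond seat along stand +y, peak 45 above seat
e=np.array([0.0349,0.9994,0]); col=np.array([528.5,-98,0]); seat=col+150*e
for d,h in((95,45),(0,45),(0,3)):
  print(d,h,*inc(p0,T(24.4),seat+d*e+[0,0,235+2.5+h-32],T(-2)))
E
```

```text
95 45 [ 0.      0.4608 -0.    ] [-1.000e-01  2.750e+01 -1.868e+02] tcp [537.1 146.9 422.5]
0 45 [ 0.      0.4608 -0.    ] [ -42.4   27.5 -271.9] tcp [533.7  51.9 422.5]
0 3 [ 0.      0.4608 -0.    ] [ -42.4   69.5 -271.9] tcp [533.7  51.9 380.5]
```

View pics/m2.png

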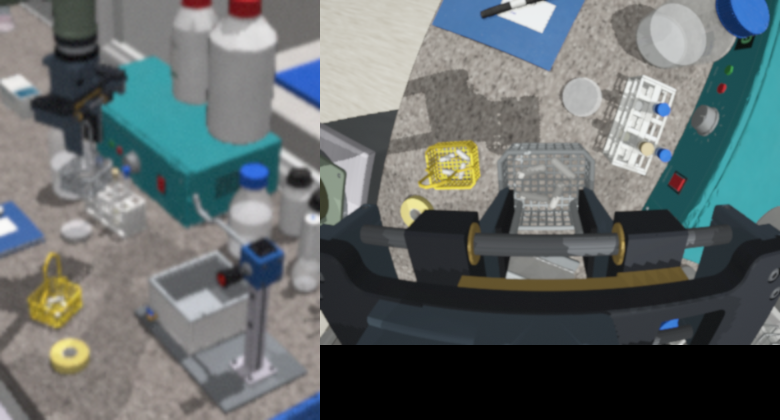

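```bash
python3 - <<'E'
from h import *
for n in('top0','scene0'):
  P=np.load(n+'.npz')['P'].reshape(-1,3)
  q=P[(P[:,0]>420)&(P[:,0]<680)&(P[:,1]>-20)&(P[:,1]<330)&(P[:,2]>100)]
  # histogram cells 40 mm: max z
  d={}
  for x,y,z in q: k=(int(x//40*40),int(y//40*40)); d.setdefault(k,[]).append(z)
  print(n,{k:(len(v),round(max(v))) for k,v in sorted(d.items()) if len(v)>2})
P=np.load('top0.npz')['P'];M=(P[...,1]>-60)&(P[...,1]<140)&(P[...,0]>500)&(P[...,0]<570)&(P[...,2]>215)&(P[...,2]<275)
p=P[M]
for y in range(-60,110,15):
  q=p[(p[:,1]>=y)&(p[:,1]<y+15)]
  if len(q): print(y,len(q),np.median(q,0).round(1))
E
```

```text
top0 {(440, 280): (22, 132), (440, 320): (8, 132), (520, -40): (25, 250), (520, 0): (48, 250), (520, 40): (49, 252), (520, 80): (10, 260), (640, 240): (32, 150), (640, 280): (190, 156), (640, 320): (47, 154)}
scene0 {(440, 280): (20, 132), (520, -40): (15, 249), (520, 0): (17, 248), (520, 40): (29, 257), (520, 80): (3, 255), (640, 240): (51, 150), (640, 280): (107, 151), (640, 320): (25, 153)}
-60 19 [529.6 -52.4 246.3]
-45 19 [529.4 -35.3 247.8]
-30 23 [531.4 -22.9 246.4]
-15 18 [532.   -6.9 246.2]
0 18 [531.7   8.  246.3]
15 18 [531.8  22.9 246.3]
30 18 [532.9  37.8 236. ]
45 18 [533.3  52.8 234.9]
60 19 [533.1  69.  237.3]
75 16 [534.2  80.9 253.4]
```

Call:
{"method": "carry_out", "body": {"increments": [[[0,0.04,0],[0,2,-15],1],[[0,0.1,0],[0,6,-40],1],[[0,0.17,0],[0,10,-70],1],[[0,0.25,0],[0,15,-100],1],[[0,0.33,0],[0,20,-130],1],[[0,0.4,0],[0,24,-158],1],[[0,0.44,0],[0,26.5,-177],1],[[0,0.461,0],[0,27.5,-187],1],[[0,0.461,0],[0,27.5,-187],1],[[0,0.461,0],[0,27.5,-187],1]]}}

```text
time_s: 4.42
ee_pos: [537.1, 146.9, 421.6]
ee_rot: [-90.0, 0.1, -2.0]
force: [0.4, 1.1, -2.1]
gripper_width: 43.7
```

Call:
{"method": "carry_out", "body": {"increments": [[[0,0,0],[0,0,-6],1],[[0,0,0],[0,0,-18],1],[[0,0,0],[0,0,-32],1],[[0,0,0],[0,0,-47],1],[[0,0,0],[0,0,-62],1],[[0,0,0],[0,0,-76],1],[[0,0,0],[0,0,-88],1],[[0,0,0],[0,0,-95],1],[[0,0,0],[0,0,-95],1],[[0,0,0],[0,0,-95],1]]}}

```text
time_s: 5.25
ee_pos: [533.8, 51.5, 422.6]
ee_rot: [-90.0, -0.0, -2.1]
force: [0.2, 0.1, -1.2]
gripper_width: 44.0
```

```bash
python3 - <<'E'
from h import *
f=grab('wrist'); print(f['s']['ee_pos'],f['s']['ee_rot'],f['s']['force']); g=grab('scene');P=cloud(g)
c=cv2.resize(g['frame'][130:290,230:370],None,fx=2.6,fy=2.6); w=cv2.resize(f['frame'],(430,322)); w=cv2.copyMakeBorder(w,0,c.shape[0]-322,0,0,cv2.BORDER_CONSTANT); cv2.imwrite('pics/m3.png',cv2.hconcat([c,w]))
E
```

```text
[533.777661    51.5486744  422.56819383] [-8.99635461e+01 -1.21187405e-02 -2.05002635e+00] [ 0.21764452  0.14581613 -1.17843438]
```

View pics/m3.png

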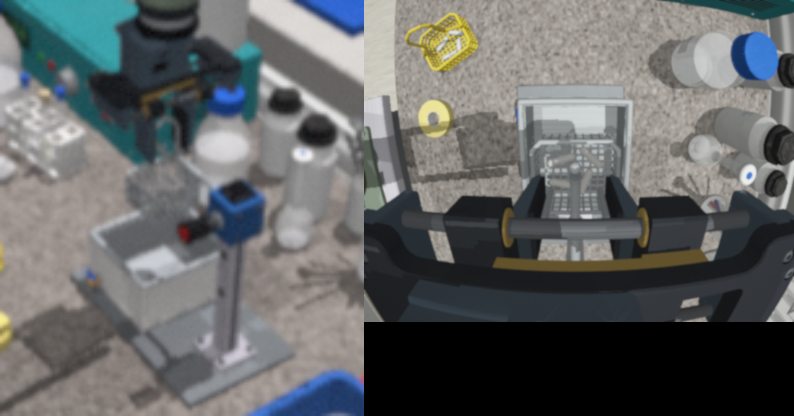

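The wrist view shows the hook rod inside the bail at about (575,220), with the basket centred over the tank. I'm lowering it.

Call:
{"method": "carry_out", "body": {"increments": [[[0,0,0],[0,6,0],1],[[0,0,0],[0,14,0],1],[[0,0,0],[0,23,0],1],[[0,0,0],[0,32,0],1],[[0,0,0],[0,38,0],1],[[0,0,0],[0,41,0],1],[[0,0,0],[0,43,0],1],[[0,0,0],[0,44,0],1],[[0,0,0],[0,44,0],1]]}}

```text
time_s: 6.1
ee_pos: [533.9, 51.8, 378.6]
ee_rot: [-90.0, -0.0, -2.0]
force: [-0.8, 0.1, -1.7]
gripper_width: 44.0
```

Call:
{"method": "carry_out", "body": {"increments": [[[0,0,0],[0,0.7,0],1],[[0,0,0],[0,1.4,0],1],[[0,0,0],[0,1.4,0],1],[[0,0,0],[0,1.4,0],1]]}}

```text
time_s: 6.43
ee_pos: [533.9, 51.8, 377.5]
ee_rot: [-90.0, -0.1, -2.0]
force: [-0.9, -0.1, 0.3]
gripper_width: 44.5
```

Call:
{"method": "carry_out", "body": {"increments": [[[0,0,0],[0,0.7,0],1],[[0,0,0],[0,0.7,0],1],[[0,0,0],[0,0.7,0],1]]}}

```text
time_s: 6.68
ee_pos: [533.9, 51.8, 376.6]
ee_rot: [-90.0, -0.0, -2.0]
force: [-0.5, 0.1, 2.8]
gripper_width: 44.1
```

Call:
{"method": "carry_out", "body": {"increments": [[[0,0,0],[0,0,0],0.42],[[0,0,0],[0,0,0],0.36],[[0,0,0],[0,0,0],0.2],[[0,0,0],[0,0,0],0.2],[[0,0,0],[0,0,0],0.2],[[0,0,0],[0,0,0],0.2]]}}

```text
time_s: 7.18
ee_pos: [533.9, 51.8, 376.3]
ee_rot: [-90.0, -0.0, -2.0]
force: [0.4, -0.4, -0.1]
gripper_width: 72.8
```

Call:
{"method": "carry_out", "body": {"increments": [[[0,0,0],[0,-10,0],0.1],[[0,0,0],[0,-25,0],0.1],[[0,0,0],[0,-45,0],0],[[0,0,0],[0,-70,0],0],[[0,0,0],[0,-95,0],0],[[0,0,0],[0,-115,0],0],[[0,0,0],[0,-120,0],0],[[0,0,0],[0,-120,0],0]]}}

```text
time_s: 7.85
ee_pos: [533.8, 51.8, 498.4]
ee_rot: [-90.0, -0.2, -2.0]
force: [-0.4, -0.4, 0.0]
gripper_width: 91.2
```

```bash
python3 - <<'E'
from h import *
f=grab('wrist'); print(f['s']['ee_pos'],f['s']['ee_rot'],f['s']['force'],f['s']['qpos'].round(1)); g=grab('scene');P=cloud(g)
c=cv2.resize(g['frame'][130:290,230:370],None,fx=2.6,fy=2.6); w=cv2.resize(f['frame'],(430,322)); w=cv2.copyMakeBorder(w,0,c.shape[0]-322,0,0,cv2.BORDER_CONSTANT); cv2.imwrite('pics/m4.png',cv2.hconcat([c,w]))
# knob cloud in scene: dark/red things
im=g['frame'].astype(int); M=(P[...,0]>430)&(P[...,0]<503)&(P[...,1]>-130)&(P[...,1]<-60)&(P[...,2]>215)&(P[...,2]<256)
p=P[M]; print(len(p)); 
for x in range(440,505,5):
  q=p[(p[:,0]>=x)&(p[:,0]<x+5)]
  if len(q)>2: print(x,len(q),'y',np.percentile(q[:,1],[5,95]).round(1),'z',np.percentile(q[:,2],[5,95]).round(1))
d=np.load('top0.npz');P=d['P'];M=(P[...,0]>430)&(P[...,0]<503)&(P[...,1]>-130)&(P[...,1]<-60)&(P[...,2]>215);p=P[M]
for x in range(440,505,5):
  q=p[(p[:,0]>=x)&(p[:,0]<x+5)]
  if len(q)>2: print('top',x,len(q),'y',np.percentile(q[:,1],[5,95]).round(1),'z',np.percentile(q[:,2],[5,95]).round(1))
E
```

```text
[533.81533617  51.79686583 498.3648438 ] [-89.96786437  -0.24583244  -2.0061203 ] [-0.37708555 -0.39219914  0.00234277] [ 4.3 12.2 84.8  0.  82.8  6.3]
169
450 26 y [-110.   -87.8] z [222.9 244.6]
455 20 y [-110.4  -88.4] z [226.3 246.4]
460 10 y [-108.6  -97.1] z [228.  246.5]
465 14 y [-109.8  -95.6] z [231. 246.]
470 10 y [-110.2 -102.7] z [228.8 247.3]
475 14 y [-110.4  -91.8] z [228.6 245.4]
480 11 y [-109.3  -97.3] z [229.9 243.9]
485 3 y [-106.9 -101.4] z [234.5 240.9]
490 11 y [-107.2  -95.5] z [229.5 241.9]
495 11 y [-120.7  -94. ] z [230.6 246.3]
500 39 y [-123.5  -85. ] z [219.1 254.4]
top 450 6 y [-102.5  -91.5] z [229.1 233.4]
top 455 22 y [-106.4  -82.2] z [243.2 251. ]
top 460 23 y [-104.5  -83. ] z [237.4 249.7]
top 465 23 y [-107.1  -82.9] z [237.6 250.3]
top 470 22 y [-106.9  -83.3] z [236.  248.7]
top 475 21 y [-107.   -83.2] z [234.7 248.6]
top 480 27 y [-106.5  -83.5] z [238.2 248.5]
top 485 5 y [-96.8 -85.4] z [239.5 242.6]
top 490 11 y [-100.9  -88.9] z [235.  246.1]
top 495 15 y [-103.3  -88.1] z [236.1 246.8]
top 500 20 y [-117.1  -87.7] z [220.2 246.1]
```

View pics/m4.png

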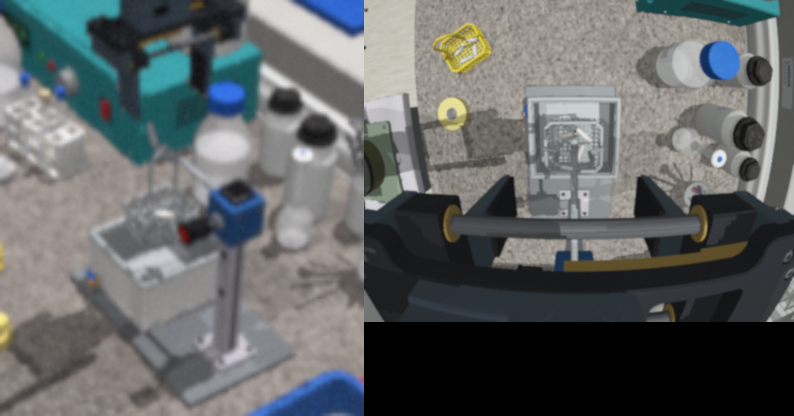

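The basket hangs on the hook over the tank, and the gripper is clear of it. Measured knob: x from 456 to 486, centre y about -96. I'll grip it from above with a 15° lean so the gripper body clears the column once it's lowered.

```bash
python3 - <<'E'
from h import *
p0=np.array([533.7,51.9,496.4]); R=T(88,-15); f=R.as_matrix()[:,1]; print(R.as_matrix().round(3))
g=np.array([479,-96.2,235])
print(*inc(p0,T(-2),g-90*f,R))
for v in ((-13,0.45,0),(0,0,-60)): print(R.inv().apply(v).round(2))
E
```

```text
[[ 0.035  0.259 -0.965]
 [ 0.999 -0.009  0.034]
 [-0.    -0.966 -0.259]]
[-0.2055 -1.561  -0.2055] [-117.3    8.3 -149.9] tcp [411.2 -93.8 488.1]
[-0.   -3.37 12.56]
[ 0.   57.96 15.53]
```

Call:
{"method": "carry_out", "body": {"increments": [[[0,-0.8,0],[-117.3,8.3,-149.9],0],[[0,-0.8,0],[-117.3,8.3,-149.9],0],[[0,-0.8,0],[-117.3,8.3,-149.9],0],[[0,-0.8,0],[-117.3,8.3,-149.9],0],[[0,-0.8,0],[-117.3,8.3,-149.9],0],[[0,-0.8,0],[-117.3,8.3,-149.9],0],[[0,-0.8,0],[-117.3,8.3,-149.9],0],[[0,-0.8,0],[-117.3,8.3,-149.9],0],[[0,-0.8,0],[-117.3,8.3,-149.9],0]]}}

```text
time_s: 8.7
ee_pos: [411.2, -93.9, 486.8]
ee_rot: [-89.9, 0.1, 43.7]
force: [0.7, -0.0, -0.9]
gripper_width: 91.3
```

```bash
python3 - <<'E'
from h import *
s=env.state();print(s['ee_pos'],s['ee_rot'],s['qpos'].round(1))
p0=T(-2).apply([-117.3,8.3,-149.9])+[533.7,51.9,496.4]; R0=T(-2)*Ro.from_rotvec([0,-.8,0]); print(p0,R0.as_euler('xyz',degrees=True))
R=T(88,-15); f=R.as_matrix()[:,1]
print(*inc(p0,R0,np.array([479,-96.2,235])-90*f,R))
E
```

```text
[411.21529796 -93.94865864 486.84322399] [-8.98721912e+01  6.79109423e-02  4.36859165e+01] [-14.4   1.6  98.8   0.   79.7 -58.1]
[411.24002143 -93.81497401 488.1       ] [-90.           0.          43.83662361]
[-0.2487 -0.7663 -0.1009] [-0.  0. -0.] tcp [411.2 -93.8 488.1]
```

Call:
{"method": "carry_out", "body": {"increments": [[[-0.2487,-0.7663,-0.1009],[0,0,0],0],[[-0.2487,-0.7663,-0.1009],[0,0,0],0],[[-0.2487,-0.7663,-0.1009],[0,0,0],0],[[-0.2487,-0.7663,-0.1009],[0,0,0],0],[[-0.2487,-0.7663,-0.1009],[0,0,0],0],[[-0.2487,-0.7663,-0.1009],[0,0,0],0],[[-0.2487,-0.7663,-0.1009],[0,0,0],0],[[-0.2487,-0.7663,-0.1009],[0,0,0],0],[[-0.2487,-0.7663,-0.1009],[0,0,0],0],[[-0.2487,-0.7663,-0.1009],[0,0,0],0]]}}

```text
time_s: 9.53
ee_pos: [411.6, -93.7, 487.6]
ee_rot: [-104.9, -0.0, 87.9]
force: [0.5, -0.2, -0.5]
gripper_width: 91.1
```

```bash
python3 - <<'E'
from h import *
f=grab('wrist'); print(f['s']['ee_pos'],f['s']['ee_rot'],f['s']['qpos'].round(1)); cv2.imwrite('pics/w5.png',f['frame'])
g=np.array([479,-96.2,235]);R=T(88,-15); print('tcp target at grip',g-172*R.as_matrix()[:,1])
E
```

```text
[411.59321009 -93.70117582 487.60817537] [-1.04922188e+02 -3.95068348e-02  8.79066506e+01] [ -15.6   -1.9  102.8    3.9   64.5 -104.7]
tcp target at grip [434.51024272 -94.64638344 401.13924212]
```

View pics/w5.png

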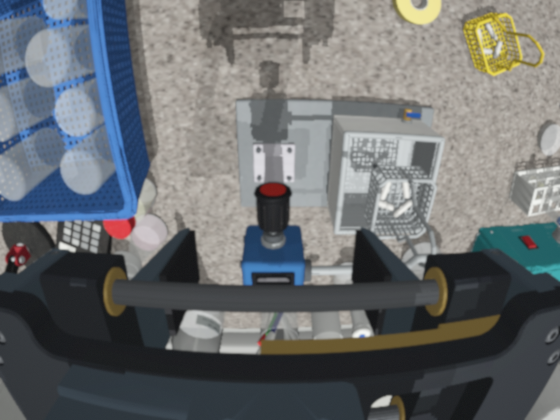

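The knob (273,210) is centred between the fingers. I'm descending along the tilted axis.

Call:
{"method": "carry_out", "body": {"increments": [[[0,0,0],[0,10,0],0.3],[[0,0,0],[0,25,0],0.4],[[0,0,0],[0,42,0],0.4],[[0,0,0],[0,58,0],0.4],[[0,0,0],[0,72,0],0.4],[[0,0,0],[0,83,0],0.4],[[0,0,0],[0,90,0],0.4],[[0,0,0],[0,90,0],0.4],[[0,0,0],[0,90,0],0.4],[[0,0,0],[0,90,0],0.4]]}}

```text
time_s: 10.42
ee_pos: [434.8, -94.8, 401.6]
ee_rot: [-105.1, 0.0, 88.0]
force: [-0.4, 0.7, -0.3]
gripper_width: 55.2
```

```bash
python3 - <<'E'
from h import *
f=grab('wrist'); print(f['s']['ee_pos'],f['s']['ee_rot'],f['s']['force'],f['s']['gripper_width']); g=grab('scene')
c=cv2.resize(g['frame'][140:270,240:360],None,fx=3,fy=3,interpolation=cv2.INTER_CUBIC); w=cv2.resize(f['frame'][80:400,120:440],(390,390)); cv2.imwrite('pics/m6.png',cv2.hconcat([c,w]))
E
```

```text
[434.8353709  -94.75345258 401.57892054] [-1.05057054e+02  7.43750175e-03  8.79833302e+01] [-0.39425806  0.67130769 -0.33909748] 55.15133495738876
```

View pics/m6.png

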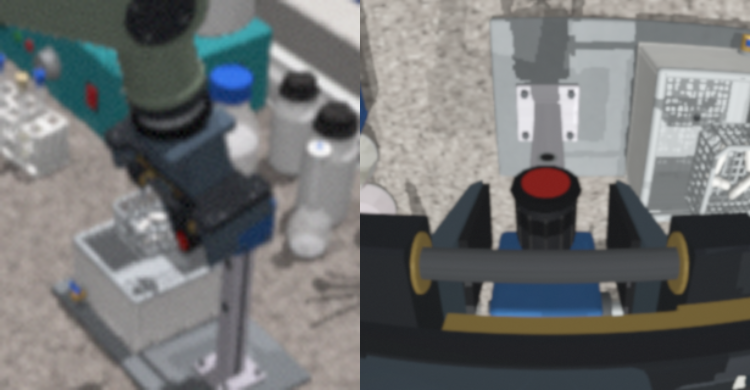

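The fingers straddle the knob behind its flange, with no contact force. I'm closing on it.

Call:
{"method": "carry_out", "body": {"increments": [[[0,0,0],[0,0,0],1],[[0,0,0],[0,0,0],1],[[0,0,0],[0,0,0],1],[[0,0,0],[0,0,0],1],[[0,0,0],[0,0,0],1],[[0,0,0],[0,0,0],1],[[0,0,0],[0,0,0],1],[[0,0,0],[0,0,0],1]], "force": 45}}

```text
time_s: 11.18
ee_pos: [434.6, -95.6, 401.2]
ee_rot: [-105.0, 0.2, 88.0]
force: [-1.3, -5.5, 1.0]
gripper_width: 24.0
```

Call:
{"method": "carry_out", "body": {"increments": [[[0,0,0],[0,-0.8,3],1],[[0,0,0],[0,-1.6,6],1],[[0,0,0],[0,-2.3,8.7],1],[[0,0,0],[0,-2.8,10.6],1],[[0,0,0],[0,-3.1,11.6],1],[[0,0,0],[0,-3.1,11.6],1],[[0,0,0],[0,-3.1,11.6],1]]}}

```text
time_s: 11.77
ee_pos: [423.9, -95.2, 401.1]
ee_rot: [-105.3, 0.2, 88.0]
force: [7.3, -5.2, -6.7]
gripper_width: 24.2
```

The knob is gripped at 24 mm and pulled out about 10.7 mm, with a spring force of about 8 N. I'm pulling slightly further and relieving the sideways load.

Call:
{"method": "carry_out", "body": {"increments": [[[0,0,0],[-0.4,-0.2,0.8],1],[[0,0,0],[-0.8,-0.4,1.6],1],[[0,0,0],[-0.8,-0.4,1.6],1],[[0,0,0],[-0.8,-0.4,1.6],1]]}}

```text
time_s: 12.1
ee_pos: [422.4, -95.5, 401.1]
ee_rot: [-105.3, 0.1, 88.0]
force: [6.7, -2.1, -5.4]
gripper_width: 24.2
```

Call:
{"method": "carry_out", "body": {"increments": [[[0,0,0],[0,1,0.3],1],[[0,0,0],[0,2.9,0.8],1],[[0,0,0],[0,5.8,1.55],1],[[0,0,0],[0,8.7,2.35],1],[[0,0,0],[0,11.6,3.1],1],[[0,0,0],[0,13.5,3.6],1],[[0,0,0],[0,14.5,3.9],1],[[0,0,0],[0,14.5,3.9],1]]}}

```text
time_s: 12.77
ee_pos: [423.1, -95.5, 387.5]
ee_rot: [-105.5, 0.1, 88.0]
force: [6.1, -1.3, -0.2]
gripper_width: 23.8
```

```bash
cat >> h.py <<'E'
def carr():
    """height of hook rod seat (top cam), blue carriage top (scene), basket"""
    o={}
    for n in('top','scene'):
        f=grab(n);P=cloud(f);im=f['frame'].astype(int)
        M=(abs(P[...,0]-529)<32)&(abs(P[...,1]+98)<32)&(P[...,2]>60)&(im[...,0]-im[...,2]>50)
        o[n+'_blue']=(M.sum(),np.percentile(P[M][:,2],[3,97]).round(1)) if M.sum()>5 else M.sum()
        M=(abs(P[...,0]-531)<8)&(P[...,1]>-40)&(P[...,1]<20)&(P[...,2]>130)
        o[n+'_rod']=(M.sum(),np.median(P[M],0).round(1))
    return o
E
python3 -c "
from h import *
print(carr(),env.state()['force'])"
```

```text
{'top_blue': (np.int64(243), array([243.5, 252.9])), 'top_rod': (np.int64(81), array([531.1,  -8.7, 231.9])), 'scene_blue': (np.int64(66), array([202.4, 250.6])), 'scene_rod': (np.int64(0), array([nan, nan, nan]))} [ 7.31484765 -1.69646272 -1.55065698]
  return _methods._mean(a, axis=axis, dtype=dtype,
  ret = um.true_divide(
```

The carriage is moving with the knob: the rod is down 14.4 mm. I'm continuing for the remaining 45 mm.

Call:
{"method": "carry_out", "body": {"increments": [[[0,0,0],[0,1,0.3],1],[[0,0,0],[0,3,0.8],1],[[0,0,0],[0,6,1.6],1],[[0,0,0],[0,9,2.4],1],[[0,0,0],[0,12,3.2],1],[[0,0,0],[0,15,4],1],[[0,0,0],[0,18,4.8],1],[[0,0,0],[0,20,5.4],1],[[0,0,0],[0,21.5,5.75],1],[[0,0,0],[0,22,5.9],1]]}}

```text
time_s: 13.7
ee_pos: [423.2, -95.5, 364.9]
ee_rot: [-105.5, 0.1, 88.0]
force: [5.5, -0.0, 0.7]
gripper_width: 24.1
```

Call:
{"method": "carry_out", "body": {"increments": [[[0,0,0],[0,1,0.3],1],[[0,0,0],[0,3,0.8],1],[[0,0,0],[0,6,1.6],1],[[0,0,0],[0,9,2.4],1],[[0,0,0],[0,12,3.2],1],[[0,0,0],[0,15,4],1],[[0,0,0],[0,17.5,4.7],1],[[0,0,0],[0,19.5,5.2],1],[[0,0,0],[0,20.5,5.5],1],[[0,0,0],[0,20.5,5.5],1]]}}

```text
time_s: 14.53
ee_pos: [423.3, -95.5, 343.5]
ee_rot: [-105.5, 0.1, 88.0]
force: [8.0, -0.5, -0.2]
gripper_width: 23.6
```

```bash
python3 -W ignore -c "
from h import *
print(carr(),env.state())
f=grab('wrist');cv2.imwrite('pics/w7.png',f['frame'])"
```

```text
{'top_blue': (np.int64(158), array([199.4, 209.9])), 'top_rod': (np.int64(70), array([531.7, -10.3, 187.6])), 'scene_blue': (np.int64(49), array([161. , 205.4])), 'scene_rod': (np.int64(0), array([nan, nan, nan]))} {'time_s': 14.6333, 'qpos': array([ -15.39004322,    5.63746578,  117.00130243,    5.1459428 ,
         42.3405505 , -106.70137779]), 'qvel': array([0.06846158, 0.01378636, 0.00163064, 0.01329276, 0.01087441,
       0.03659182]), 'effort': array([-5.69645986e-01, -2.77615911e+01, -1.76120067e+01, -1.98497353e-01,
        1.06946837e+00,  1.21170504e-02]), 'ee_pos': array([423.28113127, -95.50740678, 343.53076255]), 'ee_rot': array([-1.05517821e+02,  8.11536160e-02,  8.79522723e+01]), 'force': array([ 8.03009122, -1.18436819, -0.72910483]), 'torque': array([-0.02748858, -0.97342892,  0.01597415]), 'gripper_width': 23.597632876649797}
```

View pics/w7.png

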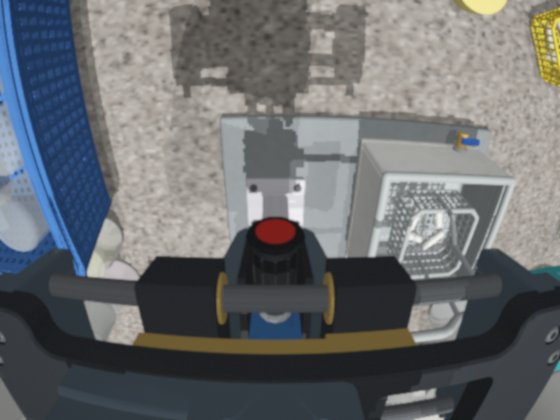

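The basket is inside the tank and the rod is down about 58.7 mm. I'm lowering a touch more, then easing the pin in.

Call:
{"method": "carry_out", "body": {"increments": [[[0,0,0],[0,0.7,0.2],1],[[0,0,0],[0,1.35,0.4],1],[[0,0,0],[0,1.35,0.4],1],[[0,0,0],[0,1.85,-1.5],1],[[0,0,0],[0,2.4,-3.5],1],[[0,0,0],[0,2.65,-4.4],1],[[0,0,0],[0,2.65,-4.4],1],[[0,0,0],[0,2.65,-4.4],1]]}}

```text
time_s: 15.35
ee_pos: [428.1, -95.7, 342.2]
ee_rot: [-105.5, 0.1, 88.0]
force: [6.2, -1.3, 0.9]
gripper_width: 24.3
```

The spring still pulls inward at about 6.5 mm out, so the pin is in the hole. I'm letting it the rest of the way in.

Call:
{"method": "carry_out", "body": {"increments": [[[0,0,0],[0,0.5,-2],1],[[0,0,0],[0,1,-4],1],[[0,0,0],[0,1.4,-5.3],1],[[0,0,0],[0,1.6,-6],1],[[0,0,0],[0,1.6,-6],1],[[0,0,0],[0,1.6,-6],1]]}}

```text
time_s: 15.85
ee_pos: [433.4, -95.8, 341.6]
ee_rot: [-105.3, 0.1, 88.0]
force: [5.5, -1.5, 1.0]
gripper_width: 24.1
```

Call:
{"method": "carry_out", "body": {"increments": [[[0,0,0],[0,0.25,-1],1],[[0,0,0],[0,0.5,-1.9],1],[[0,0,0],[0,0.5,-1.9],1],[[0,0,0],[0,0.5,-1.9],1]]}}

```text
time_s: 16.18
ee_pos: [434.4, -95.9, 341.0]
ee_rot: [-105.1, 0.1, 88.0]
force: [2.6, -4.1, 3.5]
gripper_width: 24.3
```

Call:
{"method": "carry_out", "body": {"increments": [[[0,0,0],[0,0.25,-0.8],1],[[0,0,0],[0,0.4,-1.5],1],[[0,0,0],[0,0.4,-1.5],1],[[0,0,0],[0,0.4,-1.5],1]]}}

```text
time_s: 16.52
ee_pos: [434.9, -95.9, 340.9]
ee_rot: [-104.9, 0.1, 88.0]
force: [-2.1, -4.5, 6.4]
gripper_width: 24.0
```

```bash
python3 -W ignore -c "
from h import *
print(carr(),env.state()['ee_pos'],env.state()['force'])
f=grab('wrist');g=grab('scene')
c=cv2.resize(g['frame'][140:270,240:360],None,fx=3,fy=3,interpolation=cv2.INTER_CUBIC); w=cv2.resize(f['frame'][100:400,220:520],(390,390)); cv2.imwrite('pics/m8.png',cv2.hconcat([c,w]))"
```

```text
{'top_blue': (np.int64(146), array([196.9, 207.5])), 'top_rod': (np.int64(70), array([530.4, -10.4, 184.9])), 'scene_blue': (np.int64(21), array([156.4, 174.6])), 'scene_rod': (np.int64(0), array([nan, nan, nan]))} [434.91832478 -95.88926768 340.87552771] [-1.85995554 -5.09135755  5.43386684]
```

View pics/m8.png

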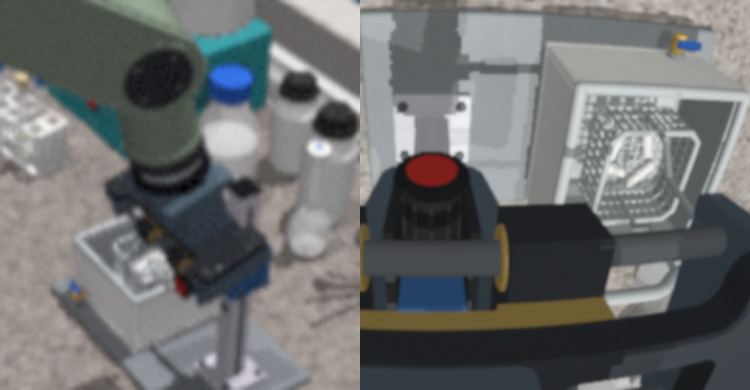

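The pin is at a stop: the sign of the force reversed and the TCP x is back at its home value. I'm relieving the small side and vertical loads, adding a slight inward push, and then checking that the basket is still and clear.

Call:
{"method": "carry_out", "body": {"increments": [[[0,0,0],[-0.3,-0.3,-0.4],1],[[0,0,0],[-0.6,-0.6,-0.8],1],[[0,0,0],[-0.6,-0.6,-0.8],1],[[0,0,0],[-0.6,-0.6,-0.8],1],[[0,0,0],[-0.6,-0.6,-0.8],1],[[0,0,0],[-0.6,-0.6,-0.8],1],[[0,0,0],[-0.6,-0.6,-0.8],1],[[0,0,0],[-0.6,-0.6,-0.8],1]]}}

```text
time_s: 17.38
ee_pos: [435.3, -96.1, 341.0]
ee_rot: [-104.8, -0.0, 88.0]
force: [-3.8, -3.9, 3.8]
gripper_width: 23.6
```

```bash
python3 -W ignore -c "
from h import *
print(carr(),env.state()['ee_pos'],env.state()['force'])
for i in range(4):
    a=grab('wrist');[grab('top') for _ in range(3)];b=grab('wrist')
    r=cv2.absdiff(a['frame'][150:330,360:500],b['frame'][150:330,360:500]); print('motion',r.mean().round(2),cv2.phaseCorrelate(*[np.float32(cv2.cvtColor(k['frame'][170:280,390:480],cv2.COLOR_BGR2GRAY)) for k in(a,b)]))
f=grab('top');P=cloud(f);m=(abs(P[...,0]-534)<64)&(abs(P[...,1]-52)<58)
for lo,hi in((75,100),(100,150),):
    p=P[m&(P[...,2]>lo)&(P[...,2]<hi)]
    if len(p)>5: print(lo,len(p),cv2.minAreaRect(p[:,:2].astype(np.float32)))
f=grab('scene');P=cloud(f);m=(abs(P[...,0]-534)<64)&(abs(P[...,1]-52)<58)
p=P[m&(P[...,2]>25)&(P[...,2]<100)];print(len(p),np.percentile(p,[2,50,98],axis=0).round(0))
cv2.imwrite('pics/w9.png',cv2.resize(b['frame'][130:330,330:530],(600,600),interpolation=cv2.INTER_CUBIC))"
```

```text
{'top_blue': (np.int64(146), array([197.1, 206.8])), 'top_rod': (np.int64(71), array([530.4, -10.4, 184.1])), 'scene_blue': (np.int64(22), array([156.9, 173.2])), 'scene_rod': (np.int64(0), array([nan, nan, nan]))} [435.25679058 -96.13551841 340.98411956] [-4.6390904  -4.54378264  4.44489839]
motion 0.41 ((-0.013568221822062299, 0.0262836985630841), 0.9848310594205503)
motion 0.42 ((0.012531183842149574, -0.04069985855927882), 0.9831285045765065)
motion 0.41 ((-0.004736541583703513, 0.013530398672031652), 0.9905478428028248)
motion 0.41 ((0.022972128301148587, -0.02193290966925332), 0.9849276405793649)
75 166 ((534.4102172851562, 41.29740524291992), (127.0650634765625, 93.88325500488281), 0.6439152359962463)
100 10 ((532.1412963867188, 52.461395263671875), (0.4919377565383911, 73.47491455078125), 87.95083618164062)
313 [[488.  14.  32.]
 [512.  63.  64.]
 [559. 110.  92.]]
```

View pics/w9.png

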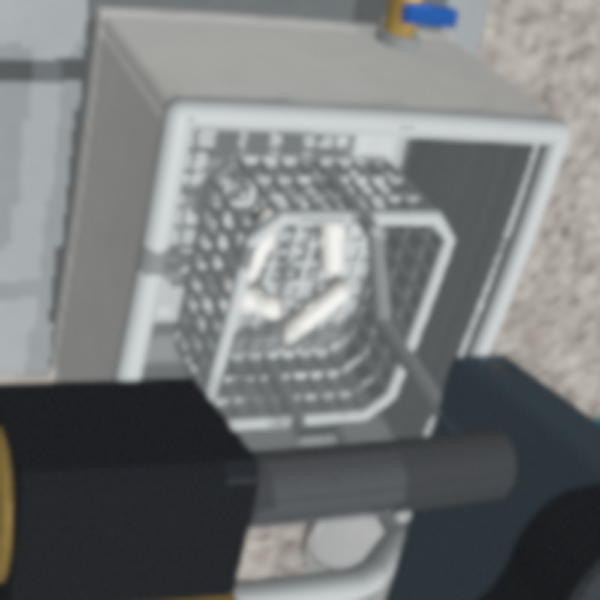

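The basket hangs still inside the tank with gaps all round, and the pin is home. I'm handing in.

```bash
python3 -c "
from h import *
print(env.job_done(), env.state()['time_s'])"
```

```text
the job is handed in; nothing more can be done
the job is handed in; nothing more can be done
```

The basket of stir bars hangs upright by its bail on the hook, inside the tank, and the lock pin is home in the second hole. The gripper still holds the knob. I handed the job in after about 18 s on the robot's clock; no verdict was given.

Last checks before handing in:
- **Carriage height:** the tool moved down 60.2 mm. The top camera put the drop at 61–62 mm. That is 1–2 mm more, about the camera's accuracy, and close to the edge of the pin's 1.5 mm play.
- **Pin:** the knob came back to its starting position, 0.3–0.7 mm beyond its home reading. The force along its axis went from a spring pull of about 8 N to a push of about 4 N against a stop. I take that as fully home; I did not see the pin itself.
- **Basket:** repeated wrist pictures showed no movement (under 0.05 pixel), and the view shows a gap to the tank walls. I did not measure the gap under the basket; by the given dimensions it is about 29 mm.
- **Forces:** wrist readings stayed below 10 N. About 4 N sideways and 4 N vertical were still on the knob at hand-in.
- **Flask, bottle and petri dish:** nothing in the forces or views suggested contact, but I did not measure their positions again.

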